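Release a locked battery with the pin tool

TASK

Take the yellow-handled release pin out of its wooden stand, press down the recessed button of the orange battery with it, and keep the button held down while you push the battery at least 6 cm out of its charging cradle. Then lift the pin out and stand it back in its wooden stand. Leave the blue battery locked.

Things in the scene. Friction and masses are not known exactly. Their poses are not given: they have to be found in the camera images.
- release_pin: Release pin, a 95 mm, 60 g hand tool upright in its stand. Origin at the tip; z up along the tool. From the tip: steel pin 8 mm in diameter to 36 mm, steel collar 32 mm in diameter from 36 to 41 mm, round yellow handle 18 mm in diameter from 41 to 95 mm (grip here, any yaw). The collar rests on the stand with the tip 14 mm above the table, up to 6 mm off the hole's centre.
- stand_hole (a point): Centre of the hole's mouth in the top of the pin's stand, a light wooden block 60 x 60 x 50 mm fixed to the table. Hole 20 mm in diameter, 42 mm deep, countersunk 5 mm wide all round. z up. The pin belongs here, upright, its collar resting on the block (tip 36 mm below this point).
- orange_well (a point): Centre of the mouth of the round well in the top of the orange battery, 40 mm above the table. Well 20 mm in diameter, countersunk 5 mm wide all round; its white button (17 mm in diameter) lies 13 mm below the mouth and goes straight down. z up; -x is the way the battery slides out, roughly towards the robot; the cradle's grey block, 60 mm high, begins 86 mm along +x. Moves with the battery.
- orange_battery (a joint): How far the orange battery (118 x 66 x 28 mm) is out of its black cradle (150 x 84 mm, fixed), in m: 0 fully in, 0.080 end stop. Locked (1 mm of play) unless its button is down; then slides with about 2 N of friction and stays where left. The pin, moved sideways, pushes it by the wall of the well. The like blue one stands elsewhere; the two may swap places.
- orange_button (a joint): How far the orange battery's button is pressed, in m: 0 up, 0.010 at the bottom; frees the battery from 0.005 on. A spring pushes it up with 2 N at the top and 5 N at the bottom. It travels with the battery.
- blue_button (a joint): The same for the blue battery's button; it must not be pressed.

How it is judged:
By the outcome, as a careful person would: the job done as asked, in the order asked, and still so for the second after the job is handed in, with the robot touching nothing.
It also fails if it takes over 43 s, if anything falls off the work surface, if the arm or the gripper's body presses on something with over 40 N, if the wrist force passes 120 N, or if a joint passes its speed limit or range.

ROBOT

A 6-joint arm with a two-finger parallel gripper is mounted at the origin on a cart in front of the work surface, level with it; the furniture and walls round the work are solid. World frame = base frame: x ahead of the robot, y to its left, z up, the work surface at z = 0. Lengths are in m, angles in rad, forces in N, time in s.
With the tool pointing down it reaches from about 0.3 to 0.875 m from the base axis. Payload 6.4 kg.
Tool frame: the origin (TCP) lies on the centre line of the jaws, within the pads' length; the fingertips stand 25 mm ahead of it and the grasp point (between the pads) lies 6 mm ahead of it; z points along the fingers, y is the line along which they close (so a half turn about z gives the same grasp; the last joint's range is limited). The gripper opens to 85 mm and grips with 20 to 120 N. Pads are 22 mm wide; open, the fingers measure 114 mm over their backs; the gripper's body (76 mm by 85 mm) begins 54 mm behind the grasp point. The pads swing forward as they close: fully open they stand 13 mm farther back than shut.
Start: joints at [-1.323, 0.181, 1.607, -0, 1.354, -0.206], TCP at [0.252, -0.517, 0.256] pointing down, gripper open.
Joint ranges: [-2.99, 2.99], [-0.89, 2.07], [0.3, 2.58], [-1.14, 4.28], [0, 2.63], [-3.12, 3.12]. Speed limits (rad/s): [2.57, 2.57, 3.01, 3.14, 3.14, 3.14].

INTERFACE

Orientations are given as a unit quaternion [w, x, y, z].
In Python, from bench import get_obs, camera, hand_in, spot_in gives the robot as it stands.
- The arm moves only by the shell command python3 -m jog 'ROWS'. ROWS is JSON, one flat list of numbers, 7 for each row, row after row: the shift along the tool's x, y, z in m, then the turn, a rotation vector about the tool's x, y, z in rad, then the closure, from 0 (fully open) to 1 (shut). A call has 1 to 20 rows; each row is the pose to reach, as a shift and turn from the pose commanded when the call began, along the tool's axes at that moment; what a row does not reach only later rows make up. A row lasts 1/8 s, in which the tool goes at most 62.5 mm and 10.7 degrees, less where a joint would pass 70% of its speed; a pose out of reach is approached as far as the arm can. A call with a gripper value outside its range is refused whole. The fingers move at their own pace and stop on an object; the grip force is fixed at half the most. Time passes only in rows, so rows that repeat a pose let the fingers close. It gives the time, the measured TCP pose, the force, the opening and the grip force at its end, in the units of the state.
- get_obs(): the state, without advancing time (a new reading comes with each control period).
- camera(name): name is "side" or "top"; returns a dict with "frame" (384x512x3 uint8, red, green, blue), "mtx" (3x3 intrinsics, pixels), "distortion" ([k1, k2, p1, p2, k3] as OpenCV has them; the pictures are not rectified), "extrinsics" (4x4, takes a point from camera to world coordinates). Camera axes: x right, y up, looking along -z (the intrinsics and any distortion apply to the point x, -y, -z); pixel columns grow to the right and rows downward; lengths in m; the calibration is good to about 2 mm. A picture is of the moment at which its call begins. There is no depth.
- hand_in(): hands the job in; it is judged then, once.
Trained networks look in a picture, given as the dict that the camera call returned (one of the last four; its "shot" number tells which), for a name from the list of things; names that differ only in an ending like _2 or _b are one class to them, and where a whole thing is asked for, a point or a joint stands for the part that bears it (a point fixed in the world has none). Each returns a list of dicts, best first, with "confidence" (0 to 1); they miss things now and then, are a little off and sometimes report something else, mostly with a low value. They report only what shows in the picture. A call takes as long as a camera call.
- spot_in(picture, name): "xyz" ([x, y, z] in m, in world coordinates, good to about 4 mm: the middle of the surface that is visible of it).
The state is a dict: "time_s": time; "q": joint angles; "dq": joint speeds; "joint_efforts": joint torques, N m; "eef_pos": TCP position; "eef_rot": TCP orientation; "wrist_force": force on the tool from outside, world axes, zero at the start; "torque": the same for the moment, N m; "opening": opening from 0.0 (shut) to 1.0 (fully open); "grasp_force": force on a finger pad.
Only numpy, scipy, OpenCV 4.12 (cv2) and the standard library are available. Lean on these libraries where they do the work, as an engineer would, in place of code of your own. Each camera call takes 0.05 s, during which the arm holds its last target. There are 200 camera calls.

## Working session

There is one attempt and no reset: what is moved stays moved. The work goes in short steps, Python scripts to look and compute and a shell command to move; the robot and the scene stay as the last step left them, time stands still between calls to the robot, and variables do not carry over. Pictures are saved under pics/ and viewed, at most 10 in all, crops included, and the job is handed in when it is done.

```bash
mkdir -p pics
cat > h.py <<'E'
import numpy as np, cv2
from bench import get_obs, camera, hand_in, spot_in
def pix(c,p):
    T=np.array(c["extrinsics"]); q=T[:3,:3].T@(np.array(p,float)-T[:3,3])
    r,_=cv2.projectPoints(np.array([[q[0],-q[1],-q[2]]]),np.zeros(3),np.zeros(3),np.array(c["mtx"]),np.array(c["distortion"]));return r[0,0]
def ray(c,uv,z):
    T=np.array(c["extrinsics"]); u=cv2.undistortPoints(np.array([[uv]],float),np.array(c["mtx"]),np.array(c["distortion"]))[0,0]
    d=T[:3,:3]@np.array([u[0],-u[1],-1]); o=T[:3,3]; return o+d*(z-o[2])/d[2]
def save(c,n,crop=None,s=1):
    f=c["frame"][:,:,::-1]
    if crop: f=f[crop[1]:crop[3],crop[0]:crop[2]]
    cv2.imwrite("pics/"+n,cv2.resize(f,None,fx=s,fy=s,interpolation=cv2.INTER_CUBIC))
E
python3 - <<'E'
from h import *
o=get_obs();print(o["eef_pos"],o["eef_rot"],o["time_s"])
for n in("top","side"):
    c=camera(n);save(c,n+"0.png",s=1.5)
    print(n,np.round(np.array(c["extrinsics"])[:3,3],3))
    for k in("release_pin","stand_hole","orange_well","orange_battery","orange_button","blue_button"):
        try:
            for d in spot_in(c,k)[:3]:print(k,np.round(d["xyz"],3),round(d["confidence"],2),pix(c,d["xyz"]).round())
        except Exception as e:print(k,e)
E
```

```text
[ 0.25196147 -0.51631248  0.25539813] [-8.53292089e-04  9.74371136e-01  2.24944795e-01 -6.70507919e-06] 0.0
top [ 0.37  -0.27   0.914]
release_pin [ 0.375 -0.238  0.054] 0.67 [241. 257.]
stand_hole [ 0.386 -0.234  0.054] 0.77 [238. 251.]
orange_well [ 0.588 -0.364  0.045] 0.7 [304. 149.]
orange_battery [ 0.587 -0.371  0.04 ] 0.95 [307. 150.]
blue_button [ 0.582 -0.168  0.027] 0.56 [206. 154.]
side [ 0.098 -0.979  0.389]
release_pin [ 0.368 -0.243  0.073] 0.85 [190. 206.]
stand_hole [ 0.366 -0.259  0.032] 0.76 [193. 228.]
orange_well [ 0.571 -0.378  0.038] 0.76 [310. 228.]
orange_battery [ 0.567 -0.377  0.038] 0.96 [308. 228.]
```

View pics/top0.png

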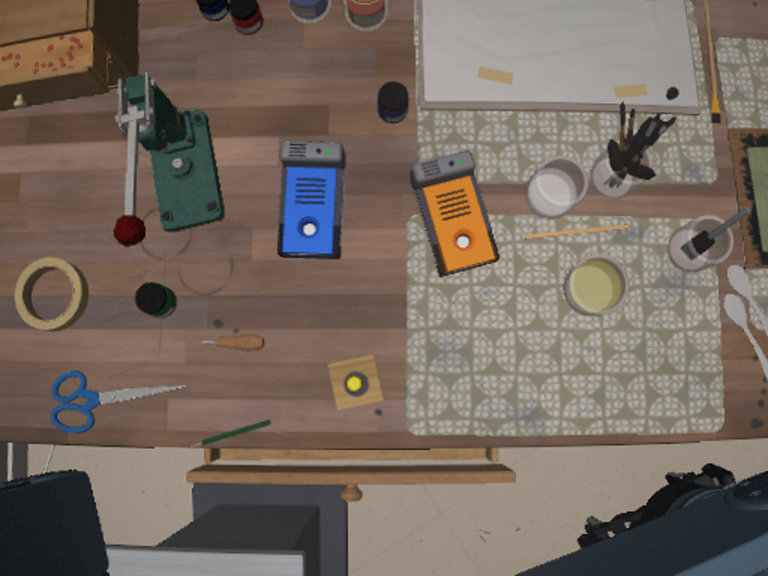

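View pics/side0.png

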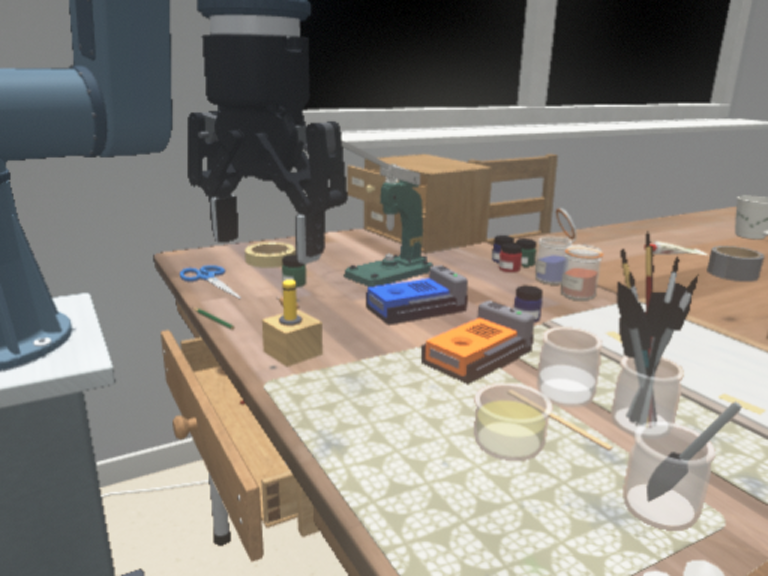

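The top view shows the pin handle at about (236,256), the stand centred near (237,254) and the orange well near (308,161), all in unscaled pixels. The blue battery is to the left, and the side view agrees. Next I'll measure by colour.

Run:
```python
from h import *
def cen(m,box):
    k=np.zeros_like(m);x0,y0,x1,y1=box;k[y0:y1,x0:x1]=1;m=(m&k).astype(np.uint8)
    n,l,s,c=cv2.connectedComponentsWithStats(m);i=1+np.argmax(s[1:,4]);return c[i],s[i,4],(l==i).astype(np.uint8)
def rect(m): 
    ct,_=cv2.findContours(m,cv2.RETR_EXTERNAL,cv2.CHAIN_APPROX_NONE);return cv2.minAreaRect(max(ct,key=cv2.contourArea))
c=camera("top");f=c["frame"];h=cv2.cvtColor(f,cv2.COLOR_RGB2HSV)
H,S,V=[h[...,i].astype(int) for i in range(3)]
u,a,_=cen((H>24)&(H<36)&(S>170)&(V>120),(215,235,260,275));print("yellow",u,a,ray(c,u,0.107))
u,a,_=cen((S<60)&(V>170),(298,150,318,172));print("button",u,a,ray(c,u,0.027))
u,a,m=cen((H>5)&(H<20)&(S>190)&(V>120),(270,100,340,190));r=rect(m);print("orange",u,a,r)
P=np.array([ray(c,p,0.04) for p in cv2.boxPoints(r)]);print(P.round(4),P.mean(0))
L=cen((S<60)&(V>170),(298,150,318,172))
c2=camera("side");h=cv2.cvtColor(c2["frame"],cv2.COLOR_RGB2HSV);H2,S2,V2=[h[...,i].astype(int) for i in range(3)]
u,a,m=cen((H2>20)&(H2<36)&(S2>170)&(V2>110),(180,180,205,216));print("side yellow",u,a,ray(c2,u,0.082),cv2.boundingRect(m))
b=c["frame"][215:285,205:270,::-1];g=c["frame"][85:190,265:340,::-1]
w=np.zeros((600,800,3),np.uint8);w[:560,:520]=cv2.resize(b,None,fx=8,fy=8,interpolation=cv2.INTER_CUBIC)[:560,:520]
w[:,520:800]=cv2.resize(g,(280,392))[:392].repeat(1,0).copy() if 0 else 0
w[:392,520:800]=cv2.resize(g,(280,392));cv2.imwrite("pics/z.png",w)
```

```text
yellow [235.45454545 255.27272727] 55 [ 0.37795821 -0.23056271  0.107     ]
button [308.11627907 160.88372093] 43 [ 0.56699934 -0.37340636  0.027     ]
orange [305.83591731 149.86692506] 1548 ((305.4151306152344, 148.45281982421875), (57.41670608520508, 32.96653366088867), 74.05460357666016)
[[ 0.6377 -0.3204  0.04  ]
 [ 0.6567 -0.3851  0.04  ]
 [ 0.5423 -0.4134  0.04  ]
 [ 0.5244 -0.3498  0.04  ]] [ 0.59029611 -0.36715156  0.04      ]Traceback (most recent call last):
  File "<stdin>", line 15, in <module>
  File "<stdin>", line 4, in cen
    return _wrapfunc(a, 'argmax', axis=axis, out=out, **kwds)
    return bound(*args, **kwds)
ValueError: attempt to get argmax of an empty sequence
```

Run:
```python
from h import *
c=camera("top");c2=camera("side")
b=c["frame"][230:280,210:265,::-1];g=c2["frame"][175:245,170:220,::-1]
w=np.zeros((560,800,3),np.uint8);w[:400,:440]=cv2.resize(b,(440,400),interpolation=cv2.INTER_CUBIC);w[:,440:800]=cv2.resize(g,(400,560),interpolation=cv2.INTER_CUBIC)[:,:360]
cv2.imwrite("pics/z.png",w)
p=[0.378,-0.2315]
for z in(.109,.055,.05):print(z,(pix(c,p+[z])-[210,230])*8,(pix(c2,p+[z])-[170,175])*8+[440,0])
```

```text
0.109 [207.40325155 201.88694598] [619.64449177  96.67002127]
0.055 [218.29391779 204.16682945] [626.29922183 291.99926439]
0.05 [219.23360811 204.3634751 ] [626.90242967 309.6439341 ]
```

View pics/z.png

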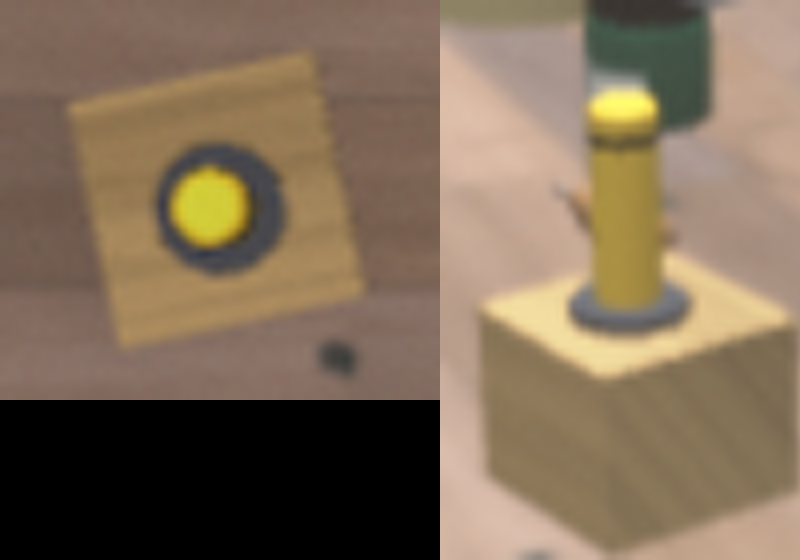

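The stand's corners in the left crop are (70,107), (310,53), (362,290) and (122,347). The collar centre is at (220,208), which matches the projected pin position in both views.

```bash
cat >> h.py <<'E'
from scipy.spatial.transform import Rotation as R
def togo(p,yaw=None):
    "shift in tool axes to TCP world p, rotvec making tool point down with tool y at world yaw (deg)"
    o=get_obs();q=o["eef_rot"];r=R.from_quat([q[1],q[2],q[3],q[0]]);M=r.as_matrix()
    t=M.T@(np.array(p)-o["eef_pos"]);v=None
    if yaw is not None:
        a=np.radians(yaw);y=np.array([np.cos(a),np.sin(a),0]);z=np.array([0,0,-1.]);W=np.c_[np.cross(y,z),y,z];v=(M.T@W);v=R.from_matrix(v).as_rotvec().round(4)
    return t.round(4),v
E
python3 - <<'E'
from h import *
c=camera("top")
pts=[(70,107),(310,53),(362,290),(122,347)]
P=np.array([ray(c,((x+.5)/8-.5+210,(y+.5)/8-.5+230),.05) for x,y in pts]);print(P.round(4),P.mean(0),np.linalg.norm(np.diff(P,axis=0),axis=1))
print(togo([.378,-.2315,.17],14.2),get_obs()["time_s"])
E
```

```text
[[ 0.4022 -0.1949  0.05  ]
 [ 0.4149 -0.2525  0.05  ]
 [ 0.3583 -0.2647  0.05  ]
 [ 0.345  -0.2074  0.05  ]] [ 0.38011679 -0.22986421  0.05      ] [0.05901126 0.0578792  0.05876397]
(array([ 0.2382, -0.2012,  0.0863]), array([-0.    ,  0.    , -1.3648])) 0.95
```

```bash
python3 -m jog '[0.238,-0.201,0.086,0,0,-1.365,0, 0.238,-0.201,0.086,0,0,-1.365,0, 0.238,-0.201,0.086,0,0,-1.365,0, 0.238,-0.201,0.086,0,0,-1.365,0, 0.238,-0.201,0.086,0,0,-1.365,0, 0.238,-0.201,0.086,0,0,-1.365,0, 0.238,-0.201,0.086,0,0,-1.365,0, 0.238,-0.201,0.086,0,0,-1.365,0, 0.238,-0.201,0.086,0,0,-1.365,0, 0.238,-0.201,0.086,0,0,-1.365,0]'
python3 - <<'E'
from h import *
print(togo([.378,-.2315,.091],14.2))
c=camera("side");save(c,"s1.png",(120,80,320,260),4)
print((pix(c,[.378,-.2315,.109])-[120,80])*4)
E
```

```text
time_s: 2.2
eef_pos: [0.3779, -0.2319, 0.1704]
eef_rot: [0.0, 0.615, 0.789, -0.0]
wrist_force: [-0.4, -0.2, 0.2]
opening: 1.0
grasp_force: 0.0
(array([0.0004, 0.0002, 0.0794]), array([ 0.0001,  0.0001, -0.0011]))
[289.82224589 428.33501064]
```

View pics/s1.png

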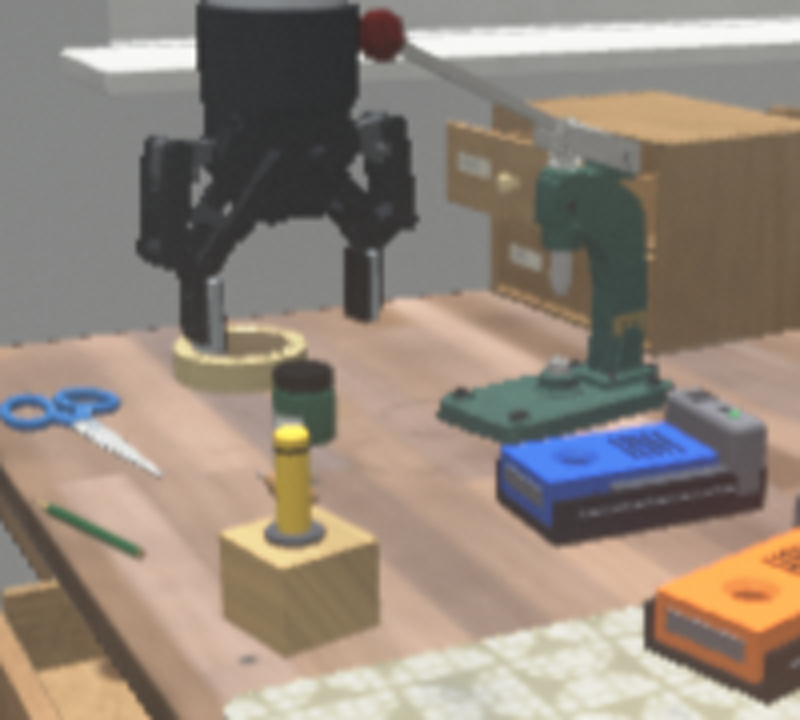

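The open jaws are centred over the pin, whose top is at about (291,432) in the crop. I'll descend and close.

```bash
python3 -m jog '[0,0,0.04,0,0,0,0, 0,0,0.079,0,0,0,0, 0,0,0.079,0,0,0,0, 0,0,0.079,0,0,0,1, 0,0,0.079,0,0,0,1, 0,0,0.079,0,0,0,1, 0,0,0.079,0,0,0,1, 0,0,0.079,0,0,0,1, 0,0,0.079,0,0,0,1, 0,0,0.079,0,0,0,1, 0,0,0.079,0,0,0,1]'
```

```text
time_s: 3.62
eef_pos: [0.3784, -0.2322, 0.0921]
eef_rot: [0.001, 0.614, 0.789, -0.0]
wrist_force: [-0.2, 1.7, 6.4]
opening: 0.192
grasp_force: 58.4
```

```bash
python3 -m jog '[0,0,-0.04,0,0,0,1, 0,0,-0.075,0,0,0,1, 0,0,-0.075,0,0,0,1, 0,0,-0.075,0,0,0,1]'
python3 - <<'E'
from h import *
print(togo([.567,-.3735,.145],14.2))
E
```

```text
time_s: 4.12
eef_pos: [0.3775, -0.2314, 0.1656]
eef_rot: [-0.0, 0.614, 0.789, 0.0]
wrist_force: [-0.5, -0.2, -1.1]
opening: 0.193
grasp_force: 58.6
(array([-0.1843,  0.1488,  0.0204]), array([-0.0004, -0.0008,  0.0002]))
```

```bash
python3 -m jog '[-0.184,0.149,0.02,0,0,0,1, -0.184,0.149,0.02,0,0,0,1, -0.184,0.149,0.02,0,0,0,1, -0.184,0.149,0.02,0,0,0,1, -0.184,0.149,0.02,0,0,0,1, -0.184,0.149,0.02,0,0,0,1, -0.184,0.149,0.02,0,0,0,1, -0.184,0.149,0.02,0,0,0,1, -0.184,0.149,0.02,0,0,0,1]'
python3 - <<'E'
from h import *
c=camera("side");save(c,"s2.png",(240,130,380,250),5)
p=[.567,-.3735]
o=get_obs();e=o["eef_pos"];print(e)
for z in(.04,.027):print("well",(pix(c,p+[z])-[240,130])*5)
print("tip",(pix(c,[e[0],e[1],e[2]-.078])-[240,130])*5)
a=np.radians(14.2)
for i in range(0,360,45):print((pix(c,[p[0]+.015*np.cos(np.radians(i)),p[1]+.015*np.sin(np.radians(i)),.04])-[240,130])*5)
E
```

```text
time_s: 5.25
eef_pos: [0.5674, -0.3735, 0.1471]
eef_rot: [0.0, 0.614, 0.789, -0.0]
wrist_force: [-0.6, 0.4, -1.2]
opening: 0.194
grasp_force: 58.8
[ 0.5674086  -0.3735494   0.14693685]
well [333.89639221 483.14611325]
well [331.76940316 512.0937406 ]
tip [339.61221069 417.4067089 ]
[363.68752303 476.22842609]
[339.59094527 468.59783179]
[312.35443089 469.41335016]
[297.36090136 478.2471302 ]
[303.60256734 490.17936172]
[328.01356935 498.17414536]
[356.07599681 497.28545876]
[370.75495422 488.08752373]
```

View pics/s2.png

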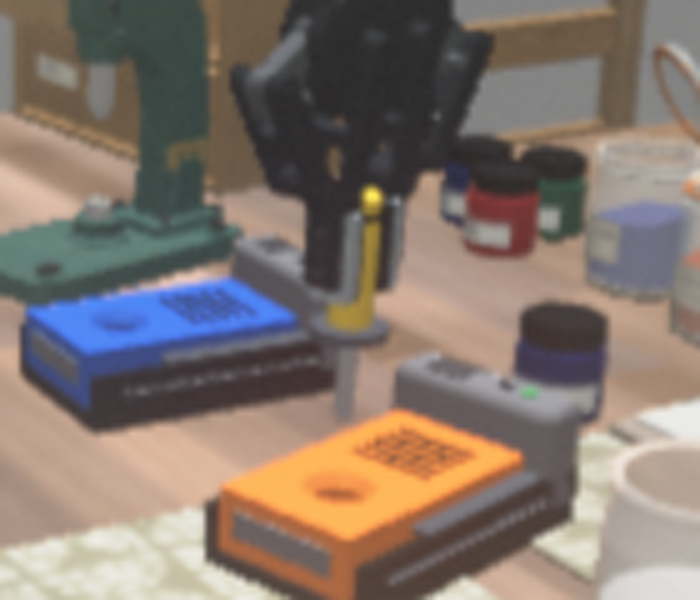

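The pin tip at (344,418) hangs above the orange well, whose mouth is at (338,488). Both are within about 1 mm of prediction, and the pin leans slightly. I'll go down onto the button.

```bash
python3 -m jog '[0,0,0.02,0,0,0,1, 0,0,0.03,0,0,0,1, 0,0,0.038,0,0,0,1, 0,0,0.042,0,0,0,1, 0,0,0.045,0,0,0,1, 0,0,0.045,0,0,0,1]'
```

```text
time_s: 6.05
eef_pos: [0.5676, -0.3736, 0.1016]
eef_rot: [0.0, 0.614, 0.789, 0.0]
wrist_force: [-0.9, 0.7, 2.3]
opening: 0.197
grasp_force: 59.2
```

```bash
python3 -m jog '[0,0,0.003,0,0,0,1, 0,0,0.0045,0,0,0,1, 0,0,0.0045,0,0,0,1, 0,0,0.0045,0,0,0,1]'
```

```text
time_s: 6.55
eef_pos: [0.5678, -0.3738, 0.0972]
eef_rot: [0.0, 0.614, 0.789, 0.0]
wrist_force: [-0.2, 0.7, 3.6]
opening: 0.192
grasp_force: 59.3
```

```bash
python3 -m jog '[0,-0.004,0,0,0,0,1, 0,-0.008,0,0,0,0,1, 0,-0.013,0,0,0,0,1, 0,-0.018,0,0,0,0,1, 0,-0.024,0,0,0,0,1, 0,-0.03,0,0,0,0,1]'
```

```text
time_s: 7.3
eef_pos: [0.5381, -0.3814, 0.097]
eef_rot: [0.0, 0.614, 0.789, -0.0]
wrist_force: [1.6, -0.0, 3.6]
opening: 0.191
grasp_force: 59.1
```

Only about 2 N sideways, so the battery is free and sliding. I'll continue.

```bash
python3 -m jog '[0,-0.006,0,0,0,0,1, 0,-0.012,0,0,0,0,1, 0,-0.018,0,0,0,0,1, 0,-0.024,0,0,0,0,1, 0,-0.03,0,0,0,0,1, 0,-0.036,0,0,0,0,1, 0,-0.041,0,0,0,0,1, 0,-0.045,0,0,0,0,1, 0,-0.045,0,0,0,0,1]'
python3 - <<'E'
from h import *
c=camera("side");save(c,"s3.png",(220,130,380,250),5)
c=camera("top")
for d in spot_in(c,"orange_battery")[:1]+spot_in(c,"orange_well")[:1]:print(d)
f=c["frame"];h=cv2.cvtColor(f,cv2.COLOR_RGB2HSV)
m=cv2.inRange(h,(5,190,120),(20,255,255));m[:100]=0;m[230:]=0;m[:,:260]=0;m[:,350:]=0
r=cv2.minAreaRect(cv2.findNonZero(m));print(r,[ray(c,p,.04).round(3) for p in cv2.boxPoints(r)])
E
```

```text
time_s: 8.43
eef_pos: [0.4942, -0.3921, 0.0967]
eef_rot: [-0.0, 0.614, 0.789, -0.0]
wrist_force: [-0.2, -2.9, 3.9]
opening: 0.192
grasp_force: 59.2
{'xyz': [0.5108, -0.3701, 0.0438], 'confidence': 0.74}
((311.4948425292969, 188.0912628173828), (61.50155258178711, 29.964893341064453), 59.534454345703125) [array([ 0.548, -0.322,  0.04 ]), array([ 0.578, -0.374,  0.04 ]), array([ 0.471, -0.433,  0.04 ]), array([ 0.442, -0.381,  0.04 ])]
```

View pics/s3.png

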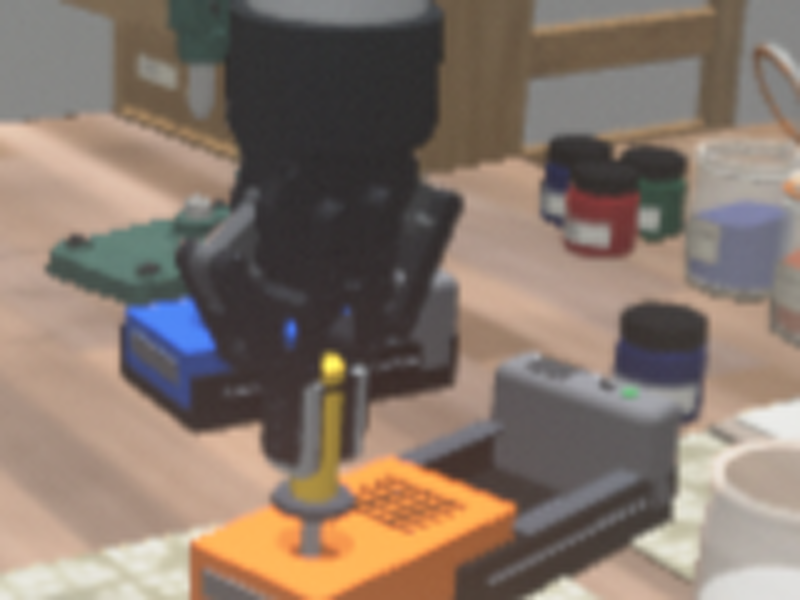

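The battery is well out of the cradle, with the pin in its well at crop (310,545) and the blue battery untouched. I'll check the distance before lifting.

Run:
```python
from h import *
c=camera("side")
a=np.radians(14.2);d=np.array([-np.cos(a),-np.sin(a)])
w=np.array([.567,-.3735])
for uv in [(310,543),(316,545)]:
    p=ray(c,((uv[0]+.5)/5-.5+220,(uv[1]+.5)/5-.5+130),.04);print(p,(p[:2]-w)@d)
for s in (.06,.066,.072):print(s,(pix(c,[*(w+s*d),.04])-[220,130])*5+2)
# right/left back corner of battery top: centre offset from well +83 along, +-33
n=np.array([-d[1],d[0]])
for s in(.06,.066,.072):print(s,[((pix(c,[*(w+(s-.083)*d+k*.033*n),.04])-[220,130])*5+2).round() for k in(1,-1)])
```

```text
[ 0.49261669 -0.39469649  0.04      ] 0.07731020527134624
[ 0.4937389  -0.39716269  0.04      ] 0.07682726607802522
0.06 [336.19216009 527.8526842 ]
0.066 [325.68181496 532.3535654 ]
0.072 [315.06756737 536.89873946]
0.06 [array([536., 496.]), array([411., 445.])]
0.066 [array([527., 500.]), array([401., 449.])]
0.072 [array([518., 504.]), array([392., 453.])]
```

The battery's back corners put it about 72 mm out. I'll ease off the wall and lift.

```bash
python3 -m jog '[0,0.003,0,0,0,0,1, 0,0.003,-0.02,0,0,0,1, 0,0.003,-0.05,0,0,0,1, 0,0.003,-0.075,0,0,0,1, 0,0.003,-0.075,0,0,0,1, 0,0.003,-0.075,0,0,0,1]'
python3 - <<'E'
from h import *
print(togo([.380,-.230,.15],14.2), togo([.380,-.230,.092],14.2)[0])
c=camera("side");save(c,"s4.png",(220,100,380,250),4)
o=get_obs()["eef_pos"]
for k in(-.078,.017):print((pix(c,o+[0,0,k])-[220,100])*4+1.5)
E
```

```text
time_s: 9.43
eef_pos: [0.4973, -0.3903, 0.1708]
eef_rot: [-0.001, 0.614, 0.789, 0.0]
wrist_force: [-0.1, 0.7, -0.7]
opening: 0.192
grasp_force: 58.8
(array([ 0.1842, -0.0743,  0.0212]), array([-0.0007, -0.0021,  0.0004])) [ 0.184  -0.0742  0.0792]
[255.66750533 448.276571  ]
[265.52852993 252.62595423]
```

View pics/s4.png

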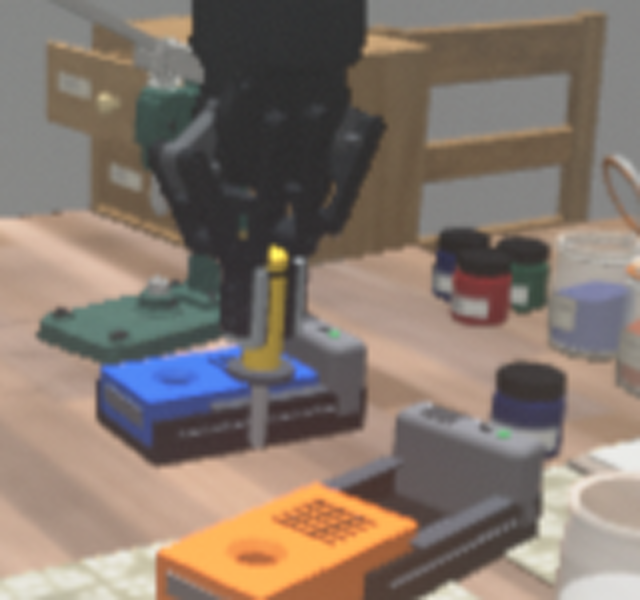

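The battery is out, its well at (252,557) is empty, and the blue one is untouched. The pin tip is at (258,447) as predicted, with a lean of a few degrees. Now over to the stand.

```bash
python3 -m jog '[0.184,-0.074,0.021,0,0,0,1, 0.184,-0.074,0.021,0,0,0,1, 0.184,-0.074,0.021,0,0,0,1, 0.184,-0.074,0.021,0,0,0,1, 0.184,-0.074,0.021,0,0,0,1, 0.184,-0.074,0.021,0,0,0,1, 0.184,-0.074,0.021,0,0,0,1, 0.184,-0.074,0.021,0,0,0,1]'
python3 - <<'E'
from h import *
c=camera("side");save(c,"s5.png",(140,140,260,250),6)
o=get_obs()["eef_pos"];print(togo([.380,-.230,.093],14.2))
for k in(-.078,.017):print((pix(c,o+[0,0,k])-[140,140])*6+2.5)
print("hole",(pix(c,[.38,-.23,.05])-[140,140])*6+2.5)
E
```

```text
time_s: 10.48
eef_pos: [0.3812, -0.2318, 0.1508]
eef_rot: [0.0, 0.614, 0.789, -0.0]
wrist_force: [-0.3, 0.0, -0.7]
opening: 0.196
grasp_force: 58.8
(array([ 0.0018, -0.0006,  0.0578]), array([-0.0001, -0.    , -0.0002]))
[328.93457638 382.71780652]
[320.26286242 116.85295919]
hole [326.48522454 442.22657868]
```

View pics/s5.png

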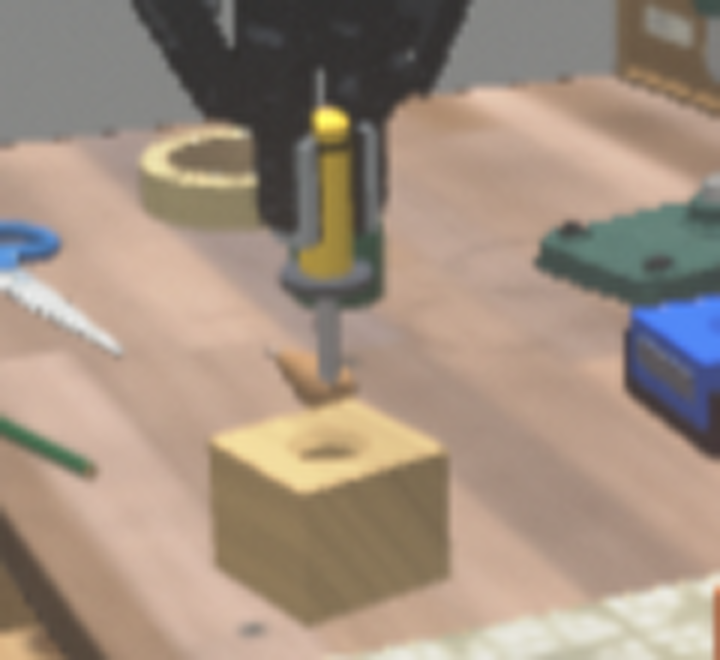

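The tip at (330,380) is over the hole at (330,445). I'll lower it.

```bash
python3 -m jog '[0.002,-0.001,0.005,0,0,0,1, 0.002,-0.001,0.02,0,0,0,1, 0.002,-0.001,0.035,0,0,0,1, 0.002,-0.001,0.047,0,0,0,1, 0.002,-0.001,0.053,0,0,0,1, 0.002,-0.001,0.056,0,0,0,1, 0.002,-0.001,0.056,0,0,0,1]'
```

```text
time_s: 11.4
eef_pos: [0.3794, -0.2295, 0.0948]
eef_rot: [0.0, 0.614, 0.789, -0.0]
wrist_force: [-0.0, 0.4, -0.3]
opening: 0.192
grasp_force: 58.8
```

```bash
python3 -m jog '[0,0,0.001,0,0,0,1, 0,0,0.002,0,0,0,1, 0,0,0.002,0,0,0,1]'
```

```text
time_s: 11.78
eef_pos: [0.3794, -0.2294, 0.0929]
eef_rot: [0.0, 0.614, 0.789, -0.0]
wrist_force: [0.4, 0.9, -1.1]
opening: 0.193
grasp_force: 58.8
```

```bash
python3 -m jog '[0,0,0.001,0,0,0,1, 0,0,0.001,0,0,0,1, 0,0,0.001,0,0,0,0.78, 0,0,0.001,0,0,0,0.75, 0,0,0.001,0,0,0,0.7, 0,0,0.001,0,0,0,0.5, 0,0,0.001,0,0,0,0.2, 0,0,0.001,0,0,0,0, 0,0,0.001,0,0,0,0, 0,0,0.001,0,0,0,0, 0,0,0.001,0,0,0,0]'
```

```text
time_s: 13.15
eef_pos: [0.3793, -0.2294, 0.0918]
eef_rot: [0.0, 0.614, 0.789, 0.0]
wrist_force: [-0.8, -0.2, -0.4]
opening: 1.003
grasp_force: 0.0
```

```bash
python3 -m jog '[0,0,-0.03,0,0,0,0, 0,0,-0.08,0,0,0,0, 0,0,-0.12,0,0,0,0, 0,0,-0.12,0,0,0,0]'
python3 - <<'E'
from h import *
c=camera("side");save(c,"s6.png",(140,140,340,290),4)
E
```

```text
time_s: 13.65
eef_pos: [0.381, -0.231, 0.2153]
eef_rot: [0.004, 0.614, 0.789, -0.001]
wrist_force: [0.1, -0.5, -0.5]
opening: 1.001
grasp_force: 0.0
```

View pics/s6.png

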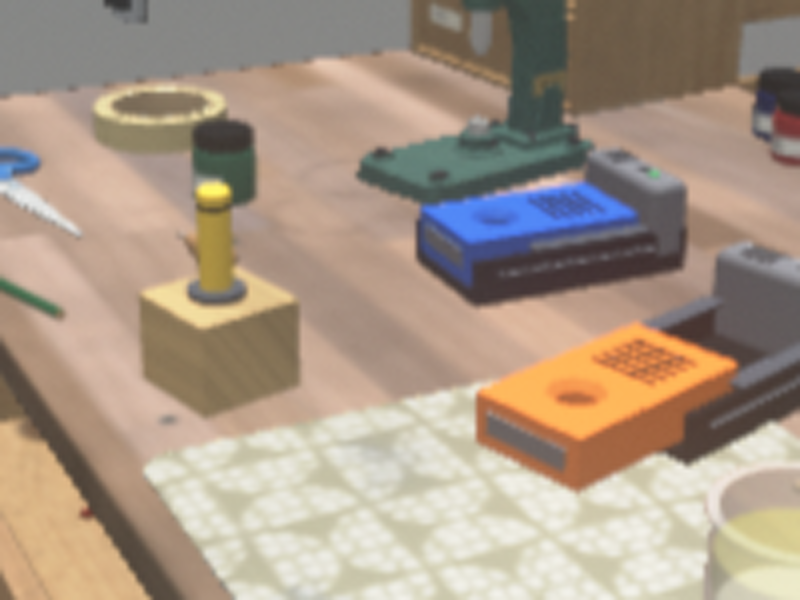

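The pin stands upright with its collar flat on the block at (217,290). The orange battery is well out, the blue one is in place, and the gripper is clear.

```bash
python3 -c "from bench import hand_in;print(hand_in())"
```

```text
the job is handed in; nothing more can be done
None
```

I handed the job in at about 13.7 s: the orange battery is roughly 72 mm out of its cradle (measured from the side camera), the pin is upright in its stand, and I never touched the blue battery; `hand_in()` returned no verdict.

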